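Index the jig carrier and gauge the fence gap with a taper blade

ROBOT

A 6-joint arm with a two-finger parallel gripper is mounted at the origin on the work surface. World frame = base frame: x ahead of the robot, y to its left, z up, the work surface at z = 0. Lengths are in m, angles in rad, forces in N, time in s.
With the tool pointing down it reaches from about 0.3 to 0.875 m from the base axis. Payload 6.4 kg.
Tool frame: the origin (TCP) lies at the very end of the fingers, on their centre line; the grasp point (between the pads) lies 19 mm behind it; z points along the fingers, y is the line along which they close (so a half turn about z gives the same grasp; the last joint's range is limited). The gripper opens to 85 mm and grips with 20 to 120 N. Pads are 22 mm wide; open, the fingers measure 114 mm over their backs; the gripper's body (76 mm by 85 mm) begins 54 mm behind the grasp point. The pads swing forward as they close: fully open they stand 13 mm farther back than shut.
Start: joints at [-1.422, 0.181, 1.607, -0, 1.354, -0.206], TCP at [0.2, -0.539, 0.231] pointing down, gripper open.
Joint ranges: [-2.99, 2.99], [-0.89, 2.07], [0.3, 2.58], [-1.14, 4.28], [0, 2.63], [-3.12, 3.12]. Speed limits (rad/s): [2.57, 2.57, 3.01, 3.14, 3.14, 3.14].

INTERFACE

Orientations are given as a unit quaternion [w, x, y, z].
In Python, from bench import telemetry, camera, ctrl, spotter gives the robot as it stands.
- The arm moves only by the tool send_rows, never from a script. Its argument "series" is a list of rows, each a list of 3 entries, a list of its own where there are three numbers: the turn, a rotation vector about the world's x, y, z in degrees, then the shift along the world's x, y, z in mm, then the closure, from -1 (fully open) to 1 (shut), so that 0 is half open. In form: [[[rx, ry, rz], [dx, dy, dz], gripper], ...]. A call has 1 to 10 rows; each row is the pose to reach, as a shift and turn from the pose commanded when the call began; what a row does not reach only later rows make up. A row lasts 1/8 s, in which the tool goes at most 62.5 mm and 10.7 degrees, less where a joint would pass 70% of its speed; a pose out of reach is approached as far as the arm can. A call with a gripper value outside its range is refused whole. The fingers move at their own pace and stop on an object; the grip force is fixed at half the most. Time passes only in rows, so rows that repeat a pose let the fingers close. It gives the time, the measured TCP pose, the force, the opening and the grip force at its end, in the units of the state.
- telemetry.get_obs(): the state, without advancing time (a new reading comes with each control period).
- camera(name): name is "side" or "top"; returns a dict with "pixels" (384x512x3 uint8, red, green, blue), "camera_matrix" (3x3 intrinsics, pixels), "dist_coeffs" ([k1, k2, p1, p2, k3] as OpenCV has them; the pictures are not rectified), "xyz" and "orientation" of the camera in the world. Camera axes: x right, y up, looking along -z (the intrinsics and any distortion apply to the point x, -y, -z); pixel columns grow to the right and rows downward; lengths in m; the calibration is good to about 2 mm. A picture is of the moment at which its call begins. There is no depth.
- ctrl.hand_in(): hands the job in; it is judged then, once.
Trained networks look in the newest picture that a camera, given by its name, has taken for a name from the list of things; names that differ only in an ending like _2 or _b are one class to them, and where a whole thing is asked for, a point or a joint stands for the part that bears it (a point fixed in the world has none). Each returns a list of dicts, best first, with "conf" (0 to 1); they miss things now and then, are a little off and sometimes report something else, mostly with a low value. They report only what shows in the picture. A call takes as long as a camera call. They do not tell look-alikes from the thing itself.
- spotter.boxes_of(thing, camera): "xyz" ([x, y, z] in m, in world coordinates, good to about 4 mm: the middle of the surface that is visible of it).
- spotter.landmark_of(thing, camera): "xyz" ([x, y, z] in m, in world coordinates, good to about 4 mm: a listed point, or the origin of a listed thing).
The state is a dict: "time_s": time; "q": joint angles; "dq": joint speeds; "joint_efforts": joint torques, N m; "eef_pos": TCP position; "eef_rot": TCP orientation; "wrist_force": force on the tool from outside, world axes, zero at the start; "torque": the same for the moment, N m; "opening": opening from 0.0 (shut) to 1.0 (fully open); "grasp_force": force on a finger pad.
Only numpy, scipy, OpenCV 4.12 (cv2) and the standard library are available. Lean on these libraries where they do the work, as an engineer would, in place of code of your own. Each camera call takes 0.05 s, during which the arm holds its last target. There are 200 camera calls.

TASK

Push the jig carrier along its rail until it clicks into the station notch beside the spring-backed fence. Then take the taper feeler blade out of its wooden holder and slide it, tip down and upright, into the gap between the carrier's steel plate and the fence plate, near the middle of the fence, gently until it drags snugly on both plates without forcing the fence back. Finish still gripping the blade and holding it still at that depth; do not let go, and leave the other things on the bench alone.

Things in the scene. Friction and masses are not known exactly. Their poses are not given: they have to be found in the camera images.
- jig: fixed jig: plywood baseboard 255 x 370 x 12 mm with an aluminium rail along its y axis; origin on the table under the middle of the rail area, x points away from the robot side towards the fence, y along the rail in the direction in which the carrier must go, z up. Its yaw varies a little
- carrier (a joint): slide of the carrier along the jig's +y, m: stops at 0 and 0.19, station notch (ball detent, about 6 N in or out, plus 1.5 N friction) at 0.140, opposite the fence; starts at 0 to 0.06. The carrier is a 144 x 150 mm chipboard sled, top 46 mm above the table, with a wood block and toggle clamp (up to 110 mm above the table) on its far (+x) half
- post_top (a point): top centre of the carrier's upright push post: steel tube 25 mm in diameter with a black cap 27 mm in diameter and 20 mm tall, top 122 mm above the table, post 76 mm tall, on the robot's side of the sled with 60 mm free on either side along the rail; grip it or push it sideways
- carrier_lip (a point): on the carrier's upright steel plate (90 mm long along y, 6 mm thick): middle of the upper edge of the flat face that looks to the fence (+x), 95 mm above the table. Above this edge a 45 degree lip flares away from the gap to 105 mm height. Moves with the carrier
- fence_lip (a point): on the fence's upright steel plate (70 mm long in y, 6 mm thick): middle of the upper edge of the flat face towards the carrier (-x), 95 mm above the table, a like flared lip above it (mouth about 25 mm wide). At the station it faces carrier_lip across the gap: 4.5 to 7 mm wide (varies), along the jig's y, open down to the baseboard
- fence (a joint): how far the fence plate is pushed back from its rest along +x of the jig, in m; 0 at rest, 0.010 at most. Its spring is preloaded: it starts to yield at 6 N and then takes 3 N more per mm
- holder: fixed wooden block 80 x 90 x 85 mm (x, y, z) with a through slot 15 x 32 mm (x, y) in the middle of its top; origin at the centre of its underside
- blade: taper feeler blade, 130 mm tall, 0.12 kg: steel wedge 75 mm long, 26 mm wide (y), thickness (x) growing evenly from 2 mm at the tip to 10 mm, below a wooden grip 26 x 36 x 55 mm. Origin at the tip, z up through the grip (its middle at z = 102.5 mm). Starts upright in the holder's slot, hanging by the grip's shoulder, origin 10 mm above the table, axes as the holder's; lift 80 mm to free it
- blade_tip (a point): the blade's tip, middle of its lower end (the blade's origin)
- jar: bystander: yellow glue jar, 64 mm across and 85 mm tall, origin at its underside; stands on one side of the jig while the holder is on the other; leave it alone
- square: bystander: try square lying beyond the jig, stock 22 x 150 x 18 mm with a 200 mm steel rule; leave it alone
- pencil: bystander: carpenter's pencil 170 mm long lying beside the jig; leave it alone
- offcut: bystander: wood offcut 50 x 110 x 38 mm beyond the jig; leave it alone
There are look-alikes about, which are no part of the job. What is shaped like the blade but blue or green is not meant.

How it is judged:
On the way:
1. the carrier sits in the station notch, the blade still in its holder (value of joint carrier between 0.135 and 0.145 m and z of blade in the frame of holder below 0.03 m), for 0.2 s.
At the end, for the whole second after the job is handed in: carrier within 5 mm of its notch; blade still, gripped (over 3 N), upright within 0.15 rad, its tip over 15 mm below the plates' upper edges and off the baseboard, within 20 mm of the fence's middle, pressing both plates with over 1 N; fence pushed back under 2.5 mm (value of joint carrier between 0.135 and 0.145 m and z of blade_tip in the frame of fence_lip below -0.015 m and y of blade_tip in the frame of fence_lip between -0.02 and 0.02 m and angle between blade's own z axis and vertical below 0.15 rad and contact force between blade and carrier above 1 N and contact force between blade and fence above 1 N and value of joint fence below 0.0025 m and contact force between blade and the fingers above 3 N and height (world z) of blade_tip above 0.015 m and linear speed of blade below 0.01 m/s); the arm keeps its last pose, push and grip.
It fails at once if the fence is forced back by more than 5 mm (value of joint fence above 0.005 m).
It fails at once if a bystander is disturbed by more than 30 mm (distance of any of jar, square, pencil, offcut from where it was at the start of the episode above 0.03 m).
It also fails if it takes over 69 s, if anything falls off the work surface, if the arm or the gripper's body presses on something with over 40 N, if the wrist force passes 120 N, or if a joint passes its speed limit or range.

## Working session

There is one attempt and no reset: what is moved stays moved. The work goes in short steps, Python scripts to look and compute and a tool call to move; the robot and the scene stay as the last step left them, time stands still between calls to the robot, and variables do not carry over. Pictures are saved under pics/ and viewed, at most 10 in all, crops included, and the job is handed in when it is done.

Besides the shell and the picture viewer there is one more tool, called after "Request:" by a JSON object that holds its "fn" and its "kwargs". send_rows: Moves the arm, as the interface text tells. Its arguments: {"type":"object","properties":{"series":{"type":"array","items":{"type":"array"}}},"required":["series"]}

```bash
mkdir -p pics
cat > h.py <<'E'
import numpy as np, cv2
from scipy.spatial.transform import Rotation as R
from bench import telemetry, camera, ctrl, spotter
def look(n,f=None):
    c=camera(n)
    if f: cv2.imwrite('pics/'+f,cv2.cvtColor(np.asarray(c['pixels'],np.uint8),cv2.COLOR_RGB2BGR))
    return c
def cam(c):
    q=c['orientation']; return R.from_quat([q[1],q[2],q[3],q[0]]),np.array(c['xyz'])
def proj(c,P):
    r,t=cam(c); p=r.inv().apply(np.atleast_2d(P)-t)*[1,-1,-1]
    return cv2.projectPoints(p,np.zeros(3),np.zeros(3),np.array(c['camera_matrix']),np.array(c['dist_coeffs']))[0][:,0]
def ray(c,uv,z):
    r,t=cam(c); n=cv2.undistortPoints(np.array(uv,float).reshape(-1,1,2),np.array(c['camera_matrix']),np.array(c['dist_coeffs']))[:,0]
    d=r.apply(np.c_[n[:,0],-n[:,1],-np.ones(len(n))]); return t+d*((z-t[2])/d[:,2:])
E
python3 - <<'E'
from h import *
for n in ('side','top'):
    c=look(n,n+'0.png'); print(n,c['xyz'])
    for th in ['jig','post_top','carrier_lip','fence_lip','holder','blade','blade_tip','jar','pencil','square','offcut']:
        for d in spotter.landmark_of(th,n)[:3]: print(th,np.round(d['xyz'],4),round(d['conf'],2),proj(c,d['xyz'])[0].round())
print(telemetry.get_obs())
E
```

```text
side [-0.00179995  0.82946075  1.216407  ]
jig [0.5009 0.0158 0.    ] 0.8 [277. 196.]
post_top [ 0.4772 -0.0671  0.123 ] 0.77 [297. 162.]
carrier_lip [ 0.5899 -0.0513  0.0993] 0.95 [267. 155.]
fence_lip [0.5753 0.085  0.093 ] 0.65 [248. 182.]
holder [0.47   0.3277 0.0029] 0.89 [231. 263.]
blade [0.3751 0.5277 0.0169] 0.93 [214. 328.]
blade [0.2609 0.3666 0.0158] 0.84 [279. 306.]
blade [0.6311 0.4028 0.0134] 0.74 [176. 253.]
blade_tip [0.2645 0.3642 0.0135] 0.89 [278. 305.]
blade_tip [0.6288 0.4055 0.0138] 0.84 [176. 254.]
blade_tip [0.3716 0.5328 0.0116] 0.59 [214. 331.]
jar [ 0.4957 -0.3272 -0.0053] 0.83 [326. 142.]
pencil [ 6.743e-01 -3.199e-01  1.000e-04] 0.38 [287. 125.]
square [0.7444 0.1537 0.0039] 0.66 [200. 190.]
offcut [ 0.7323 -0.1945 -0.0029] 0.62 [258. 137.]
top [0.39138165 0.11393618 1.06392842]
jig [ 0.501   0.0191 -0.0037] 0.72 [278. 191.]
post_top [ 0.4738 -0.0659  0.1253] 0.71 [315. 196.]
post_top [0.4645 0.3255 0.009 ] 0.56 [172. 204.]
carrier_lip [ 0.5919 -0.0488  0.0926] 0.73 [305. 154.]
fence_lip [0.5756 0.0791 0.0906] 0.82 [258. 160.]
holder [0.4648 0.3264 0.001
[... 515 characters left out ...]
. 113.]
{'time_s': 1.2, 'q': array([-1.42230730e+00,  1.80768733e-01,  1.60700178e+00, -1.33495940e-05,
        1.35376855e+00, -2.06296739e-01]), 'dq': array([ 0.00051843, -0.00059329,  0.00051124,  0.00125902, -0.00204765,
        0.00039021]), 'joint_efforts': array([-1.49179432e-03, -4.44859529e+01, -3.51678944e+01, -4.59314215e-04,
        8.92469034e-04, -1.95088575e-06]), 'eef_pos': array([ 0.19976686, -0.53920914,  0.23130519]), 'eef_rot': array([ 2.65948915e-05,  9.84306846e-01,  1.76465385e-01, -7.28988939e-06]), 'wrist_force': array([-0.34979348,  0.24553061, -0.55521887]), 'torque': array([ 0.0277416 , -0.01133769, -0.02497792]), 'grasp_force': 0.0, 'opening': 1.0012215691057138}
```

View pics/side0.png

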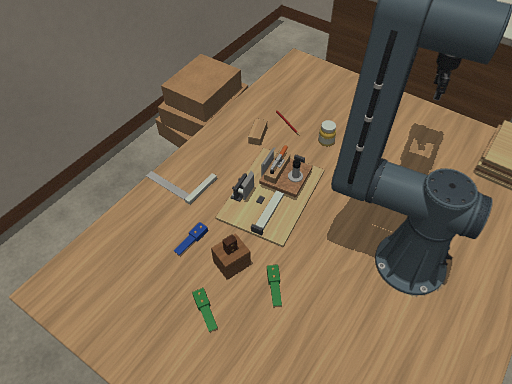

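View pics/top0.png

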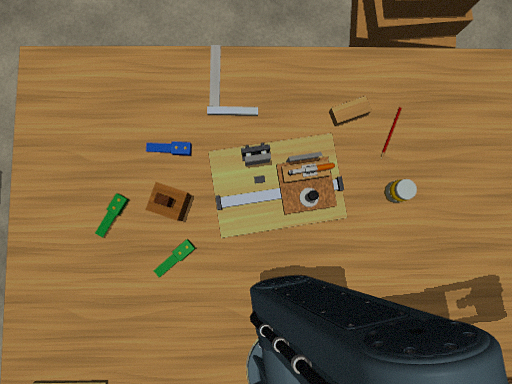

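Run:
```python
from h import *
im=cv2.imread('pics/top0.png')
a=cv2.resize(im[120:250,200:360],None,fx=5,fy=5,interpolation=cv2.INTER_CUBIC)[:600]
cv2.imwrite('pics/jigcrop.png',a[:600,:800])
s=cv2.imread('pics/side0.png')
b=cv2.resize(im[175:230,140:200],None,fx=6.5,fy=6.5,interpolation=cv2.INTER_CUBIC)
d=cv2.resize(s[225:280,205:265],None,fx=6.5,fy=6.5,interpolation=cv2.INTER_CUBIC)
cv2.imwrite('pics/holdcrop.png',np.hstack([b,d]))
```

```text
(no output)
```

View pics/jigcrop.png

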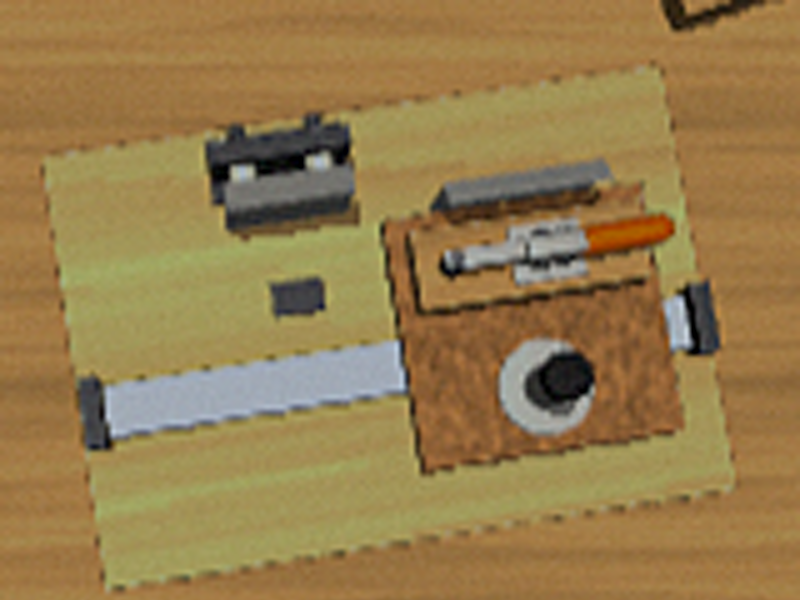

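View pics/holdcrop.png

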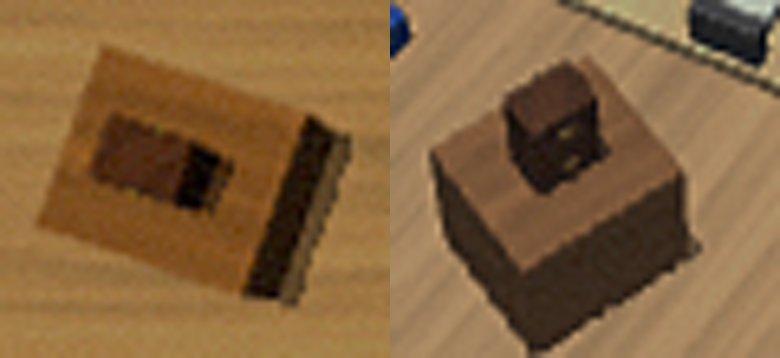

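The top crop shows the carrier at its start (right end), the post cap at about pixel (313,195) and the fence at (257,158). Four blade-shaped things show up: brown in the holder (170,203), green (112,215), green (175,258) and blue (168,148). The brown one, with its wooden grip, hanging in the holder, is the one meant, and the enlarged crop confirms it.

Run:
```python
from h import *
c=look('top')
def rect(uv,z,scale,off):
    P=ray(c,np.array(uv)/scale+off,z)[:,:2]; print('center',P.mean(0).round(4))
    for i in range(4):
        e=P[(i+1)%4]-P[i]; print('  edge',np.linalg.norm(e).round(4),np.degrees(np.arctan2(e[1],e[0])).round(1))
rect([(45,157),(657,67),(735,488),(107,588)],.012,5,[200,120])
rect([(100,45),(310,115),(243,293),(37,223)],.085,6.5,[140,175])
rect([(118,113),(195,140),(178,203),(92,180)],.14,6.5,[140,175])
for uv,z in [((567,375),.122),((430,345),.046)]: print(uv,ray(c,[np.array(uv)/5+[200,120]],z)[0].round(4))
```

```text
center [0.5192 0.0201]
  edge 0.3663 -81.5
  edge 0.253 -171.3
  edge 0.3681 98.5
  edge 0.2534 8.3
center [0.467  0.3255]
  edge 0.0919 -108.8
  edge 0.078 160.0
  edge 0.0897 71.0
  edge 0.0775 -18.3
center [0.4666 0.324 ]
  edge 0.0319 -109.6
  edge 0.0253 165.8
  edge 0.0347 74.7
  edge 0.0278 -20.1
(567, 375) [ 0.4776 -0.0633  0.122 ]
(430, 345) [ 5.02e-01 -4.00e-04  4.60e-02]
```

Request:
{"fn": "send_rows", "kwargs": {"series": [[[0,0,-2],[30,50,0],-1],[[0,0,-4],[70,120,0],-1],[[0,0,-6],[110,190,0],-1],[[0,0,-8],[150,260,0],-1],[[0,0,-10],[190,325,0],-1],[[0,0,-12],[225,385,0],-1],[[0,0,-12],[255,440,0],-1],[[0,0,-12],[276,473,0],-1],[[0,0,-12],[276,473,-30],-1],[[0,0,-12],[276,473,-60],-1]]}}

```text
time_s: 2.5
eef_pos: [0.4774, -0.063, 0.1711]
eef_rot: [0.0, 0.997, 0.075, 0.001]
wrist_force: [0.1, -0.4, 0.0]
opening: 1.001
grasp_force: 0.0
```

Run:
```python
from h import *
o=telemetry.get_obs(); print(o['time_s'],o['eef_pos'],o['eef_rot'],o['wrist_force'])
c=look('side','s1.png')
for n in ('side','top'):
    if n=='top': look('top')
    for d in spotter.landmark_of('post_top',n)[:2]: print(n,d)
cv2.imwrite('pics/s1c.png',cv2.resize(cv2.imread('pics/s1.png')[90:240,180:340],None,fx=4,fy=4,interpolation=cv2.INTER_CUBIC))
print(proj(c,[o['eef_pos'],[.4765,-.0655,.122]]))
```

```text
2.5 [ 0.47735308 -0.06304245  0.17109357] [7.53958716e-05 9.97156382e-01 7.53534377e-02 1.00192824e-03] [ 0.07720335 -0.3576632   0.03457988]
side {'xyz': [0.477, -0.0668, 0.122], 'conf': 0.97}
top {'xyz': [0.4768, -0.0698, 0.1248], 'conf': 0.7}
[[297.26489473 152.52354398]
 [296.92010312 162.15014705]]
```

View pics/s1c.png

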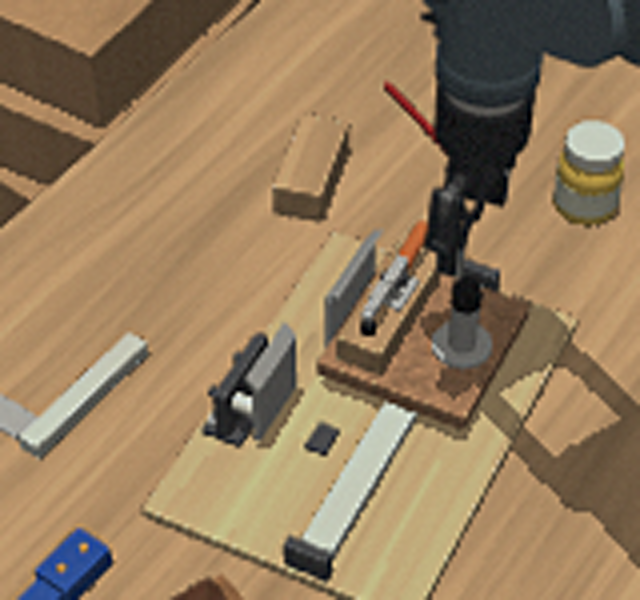

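The open fingers straddle the black cap (crop 465,290 = full picture 296,162). I'll go down, grip the post and close.

Request:
{"fn": "send_rows", "kwargs": {"series": [[[0,0,0],[0,-3,-40],-1],[[0,0,0],[0,-3,-70],-1],[[0,0,0],[0,-3,-90],-1],[[0,0,0],[0,-3,-99],-1],[[0,0,0],[0,-3,-99],1],[[0,0,0],[0,-3,-99],1],[[0,0,0],[0,-3,-99],1],[[0,0,0],[0,-3,-99],1],[[0,0,0],[0,-3,-99],1]]}}

```text
time_s: 3.82
eef_pos: [0.4764, -0.0694, 0.0734]
eef_rot: [0.0, 0.997, 0.073, 0.001]
wrist_force: [-0.8, 1.3, 6.3]
opening: 0.294
grasp_force: 58.4
```

Request:
{"fn": "send_rows", "kwargs": {"series": [[[0,0,0],[-2,15,0],1],[[0,0,0],[-5,35,0],1],[[0,0,0],[-8,55,0],1],[[0,0,0],[-11,75,0],1],[[0,0,0],[-14,93,0],1],[[0,0,0],[-16,107,0],1],[[0,0,0],[-17,115,0],1],[[0,0,0],[-17,115,0],1]]}}

```text
time_s: 4.82
eef_pos: [0.459, 0.0465, 0.0733]
eef_rot: [0.0, 0.997, 0.073, 0.0]
wrist_force: [-4.0, -0.1, 9.0]
opening: 0.294
grasp_force: 59.2
```

Run:
```python
from h import *
o=telemetry.get_obs(); print(o['time_s'],o['eef_pos'],o['wrist_force'])
ey=np.array([-.148,.989]);ex=np.array([.989,.148])
for n in ('side','top'):
    look(n)
    L={}
    for t in ('carrier_lip','fence_lip','post_top'):
        for d in spotter.landmark_of(t,n)[:2]: print(n,t,d); L.setdefault(t,d['xyz'])
    if 'carrier_lip' in L and 'fence_lip' in L:
        D=(np.array(L['fence_lip'])-L['carrier_lip'])[:2]; print('togo',D@ey,'gap',D@ex)
```

```text
4.825 [0.45903043 0.04647082 0.0733288 ] [-4.04826846 -0.10329822  8.98147094]
side carrier_lip {'xyz': [0.5751, 0.0841, 0.0961], 'conf': 0.72}
side fence_lip {'xyz': [0.5752, 0.0847, 0.094], 'conf': 0.57}
side post_top {'xyz': [0.4615, 0.0441, 0.1222], 'conf': 0.69}
togo 0.0005785999999999885 gap 0.0001877000000000994
top carrier_lip {'xyz': [0.5723, 0.0631, 0.0884], 'conf': 0.97}
top fence_lip {'xyz': [0.5792, 0.0783, 0.0916], 'conf': 0.5}
top post_top {'xyz': [0.4581, 0.0467, 0.1238], 'conf': 0.8}
top post_top {'xyz': [0.4659, 0.325, 0.0083], 'conf': 0.58}
togo 0.014011599999999989 gap 0.009073700000000016
```

Request:
{"fn": "send_rows", "kwargs": {"series": [[[0,0,0],[-1,3,0],1],[[0,0,0],[-1,6,0],1],[[0,0,0],[-1,6,0],1]]}}

```text
time_s: 5.6
eef_pos: [0.4584, 0.0509, 0.0733]
eef_rot: [0.001, 0.997, 0.073, 0.0]
wrist_force: [-3.7, -5.4, 7.4]
opening: 0.291
grasp_force: 59.3
```

Request:
{"fn": "send_rows", "kwargs": {"series": [[[0,0,0],[0,3,0],1],[[0,0,0],[0,3,0],1]]}}

```text
time_s: 5.85
eef_pos: [0.4579, 0.0543, 0.0733]
eef_rot: [0.0, 0.997, 0.073, -0.0]
wrist_force: [-5.7, -0.3, 10.7]
opening: 0.291
grasp_force: 59.4
```

Request:
{"fn": "send_rows", "kwargs": {"series": [[[0,0,0],[0,3,0],1],[[0,0,0],[0,3,0],1]]}}

```text
time_s: 6.1
eef_pos: [0.4573, 0.058, 0.0733]
eef_rot: [-0.0, 0.997, 0.073, -0.001]
wrist_force: [-8.5, 1.6, 13.5]
opening: 0.29
grasp_force: 59.4
```

Request:
{"fn": "send_rows", "kwargs": {"series": [[[0,0,0],[-1,3,0],1],[[0,0,0],[-1,3,0],1]]}}

```text
time_s: 6.35
eef_pos: [0.4569, 0.0609, 0.0733]
eef_rot: [0.0, 0.997, 0.073, 0.0]
wrist_force: [-4.4, 0.2, 10.4]
opening: 0.292
grasp_force: 59.4
```

Request:
{"fn": "send_rows", "kwargs": {"series": [[[0,0,0],[0,2,0],1],[[0,0,0],[0,2,0],1]]}}

```text
time_s: 6.6
eef_pos: [0.4566, 0.0626, 0.0733]
eef_rot: [0.0, 0.997, 0.073, -0.0]
wrist_force: [-6.7, -2.1, 11.3]
opening: 0.29
grasp_force: 59.4
```

Request:
{"fn": "send_rows", "kwargs": {"series": [[[0,0,0],[0,2,0],1],[[0,0,0],[0,2,0],1]]}}

```text
time_s: 6.85
eef_pos: [0.4565, 0.0635, 0.0733]
eef_rot: [0.001, 0.997, 0.073, -0.001]
wrist_force: [-7.7, -8.0, 13.3]
opening: 0.295
grasp_force: 59.4
```

Run:
```python
from h import *
o=telemetry.get_obs(); print(o['time_s'],o['eef_pos'],o['wrist_force'])
ims=[]
for n,(a,b,e,f) in (('side',(135,210,215,315)),('top',(125,225,215,345))):
    look(n,'t.png'); ims.append(cv2.resize(cv2.imread('pics/t.png')[a:b,e:f],(400,300) if n=='side' else (390,300),interpolation=cv2.INTER_CUBIC))
cv2.imwrite('pics/station.png',np.hstack(ims))
```

```text
6.85 [0.45647431 0.06346327 0.07331401] [-7.68373588 -7.97900624 13.27210936]
```

View pics/station.png

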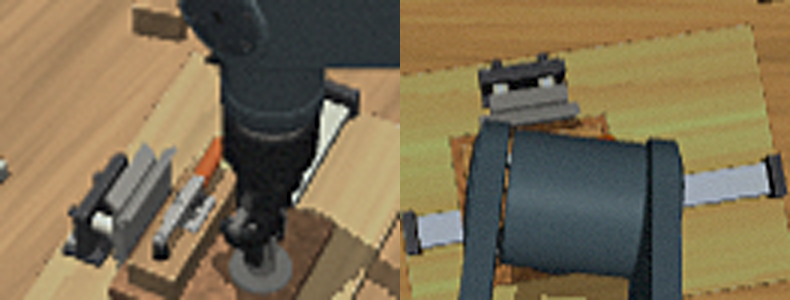

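The plates face each other (left half, 140,205), and the force trace — pull-in at y≈0.058, resistance of 8 N at 0.0635 — shows the carrier in the notch. I'll ease back, release and lift.

Request:
{"fn": "send_rows", "kwargs": {"series": [[[0,0,0],[0,-2,0],1],[[0,0,0],[0,-2,0],1],[[0,0,0],[0,-2,0],-1],[[0,0,0],[0,-2,0],-1],[[0,0,0],[0,-2,0],-1],[[0,0,0],[0,-2,0],-1],[[0,0,0],[0,-2,40],-1],[[0,0,0],[0,-2,95],-1],[[0,0,0],[0,-2,157],-1],[[0,0,0],[0,-2,190],-1]]}}

```text
time_s: 8.2
eef_pos: [0.458, 0.0627, 0.266]
eef_rot: [0.0, 0.997, 0.073, 0.002]
wrist_force: [0.7, 0.5, -0.8]
opening: 1.003
grasp_force: 0.0
```

Request:
{"fn": "send_rows", "kwargs": {"series": [[[0,0,9],[1,37,0],-1],[[0,0,18],[2,80,0],-1],[[0,0,27],[4,125,0],-1],[[0,0,36],[5,170,0],-1],[[0,0,45],[7,210,0],-1],[[0,0,54],[8,240,0],-1],[[0,0,62.5],[9,263,0],-1],[[0,0,62.5],[9,263,-30],-1],[[0,0,62.5],[9,263,-70],-1],[[0,0,62.5],[9,263,-70],-1]]}}

```text
time_s: 9.45
eef_pos: [0.4633, 0.3248, 0.1888]
eef_rot: [-0.001, 0.815, 0.58, -0.004]
wrist_force: [-0.4, -0.3, 0.3]
opening: 0.999
grasp_force: 0.0
```

Run:
```python
from h import *
o=telemetry.get_obs(); print(o['time_s'],o['eef_pos'],o['eef_rot'])
ims=[]
for n,(a,b,e,f) in (('side',(200,290,180,300)),('top',(125,215,235,355))):
    c=look(n,'t2.png'); ims.append(cv2.resize(cv2.imread('pics/t2.png')[a:b,e:f],(400,300),interpolation=cv2.INTER_CUBIC))
    for t in ('carrier_lip','fence_lip','post_top','holder'):
        for d in spotter.landmark_of(t,n)[:1]: print(n,t,d,proj(c,d['xyz']))
cv2.imwrite('pics/pre.png',np.hstack(ims))
```

```text
9.45 [0.46330425 0.32483374 0.18877624] [-0.00081632  0.81493026  0.57954637 -0.00374293]
side carrier_lip {'xyz': [0.572, 0.0781, 0.0965], 'conf': 0.63} [[250.06688627 180.86213317]]
side fence_lip {'xyz': [0.5746, 0.0852, 0.0977], 'conf': 0.43} [[248.20417354 181.60912465]]
side post_top {'xyz': [0.4579, 0.061, 0.1228], 'conf': 0.92} [[281.19382703 187.72722543]]
side holder {'xyz': [0.469, 0.3294, 0.0043], 'conf': 0.67} [[230.45552019 263.28849579]]
top carrier_lip {'xyz': [0.5702, 0.0796, 0.0911], 'conf': 0.6} [[257.98181946 162.2806138 ]]
top fence_lip {'xyz': [0.5724, 0.0762, 0.0911], 'conf': 0.53} [[259.22953626 161.47634554]]
top post_top {'xyz': [0.4573, 0.0605, 0.1247], 'conf': 0.7} [[266.15930855 202.97574202]]
top holder {'xyz': [0.4648, 0.3241, 0.0023], 'conf': 0.8} [[173.13627142 203.86191   ]]
```

View pics/pre.png

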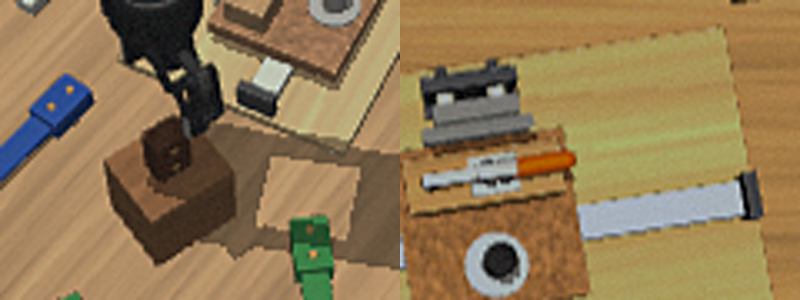

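Request:
{"fn": "send_rows", "kwargs": {"series": [[[0,0,0],[1,-1,-25],-1],[[0,0,0],[1,-1,-50],-1],[[0,0,0],[1,-1,-75],-1],[[0,0,0],[1,-1,-90],-1],[[0,0,0],[1,-1,-90],-1]]}}

```text
time_s: 10.58
eef_pos: [0.4661, 0.3245, 0.1013]
eef_rot: [-0.0, 0.815, 0.579, -0.001]
wrist_force: [0.3, 0.3, -0.3]
opening: 0.996
grasp_force: 0.0
```

Request:
{"fn": "send_rows", "kwargs": {"series": [[[0,0,0],[0,0,0],1],[[0,0,0],[0,0,0],1],[[0,0,0],[0,0,0],1],[[0,0,0],[0,0,0],1],[[0,0,0],[0,0,0],1],[[0,0,0],[0,0,0],1]]}}

```text
time_s: 11.32
eef_pos: [0.4672, 0.325, 0.103]
eef_rot: [0.0, 0.815, 0.579, 0.001]
wrist_force: [-1.1, -0.9, 6.4]
opening: 0.299
grasp_force: 59.4
```

Request:
{"fn": "send_rows", "kwargs": {"series": [[[0,0,0],[0,0,10],1],[[0,0,0],[0,0,30],1],[[0,0,0],[0,0,60],1],[[0,0,0],[0,0,95],1],[[0,0,0],[0,0,130],1],[[0,0,9],[0,0,130],1],[[0,0,18],[0,0,130],1],[[0,0,27.5],[0,0,130],1],[[0,0,27.5],[0,0,130],1]]}}

```text
time_s: 12.45
eef_pos: [0.4665, 0.3247, 0.2323]
eef_rot: [-0.0, 0.654, 0.756, -0.0]
wrist_force: [0.1, -0.2, -0.4]
opening: 0.296
grasp_force: 58.8
```

Run:
```python
from h import *
o=telemetry.get_obs(); print(o['time_s'],o['eef_pos'],o['eef_rot'],o['wrist_force'],o['torque'],o['opening'])
for n in ('side','top'):
    c=look(n,'lift_%s.png'%n)
    for t in ('blade_tip','carrier_lip','fence_lip'):
        for d in spotter.landmark_of(t,n)[:4]: print(n,t,d,proj(c,d['xyz'])[0].round())
    print(proj(c,[o['eef_pos'],o['eef_pos']-[0,0,.093]]))
a=cv2.resize(cv2.imread('pics/lift_side.png')[170:280,190:310],(436,400),interpolation=cv2.INTER_CUBIC)
b=cv2.resize(cv2.imread('pics/lift_top.png')[135:185,230:275],(360,400),interpolation=cv2.INTER_CUBIC)
cv2.imwrite('pics/lift.png',np.hstack([a,b]))
```

```text
12.45 [0.46652397 0.32470111 0.23228267] [-1.02071139e-04  6.54436185e-01  7.56117204e-01 -2.08777732e-04] [ 0.14264256 -0.17896776 -0.43254335] [ 0.01160615 -0.05545932  0.01959998] 0.29623741456580693
side blade_tip {'xyz': [0.3725, 0.5301, 0.009], 'conf': 0.85} [214. 331.]
side blade_tip {'xyz': [0.6306, 0.4021, 0.0115], 'conf': 0.73} [176. 253.]
side blade_tip {'xyz': [0.2687, 0.3648, 0.0132], 'conf': 0.64} [277. 305.]
side blade_tip {'xyz': [0.4663, 0.3272, 0.1407], 'conf': 0.49} [229. 240.]
side carrier_lip {'xyz': [0.5712, 0.0805, 0.0982], 'conf': 0.93} [250. 181.]
side fence_lip {'xyz': [0.5752, 0.0841, 0.0959], 'conf': 0.63} [248. 182.]
[[227.55510379 221.73943959]
 [229.51016092 239.80839162]]
top blade_tip {'xyz': [0.6286, 0.4018, 0.0112], 'conf': 0.73} [147. 148.]
top blade_tip {'xyz': [0.3746, 0.5319, 0.0141], 'conf': 0.55} [ 98. 236.]
top blade_tip {'xyz': [0.4669, 0.3273, 0.1387], 'conf': 0.39} [161. 199.]
top carrier_lip {'xyz': [0.572, 0.0781, 0.0893], 'conf': 0.86} [259. 162.]
top fence_lip {'xyz': [0.5769, 0.0764, 0.0891], 'conf': 0.47} [259. 160.]
[[152.93227462 196.24707998]
 [162.21400416 199.50652473]]
```

View pics/lift.png

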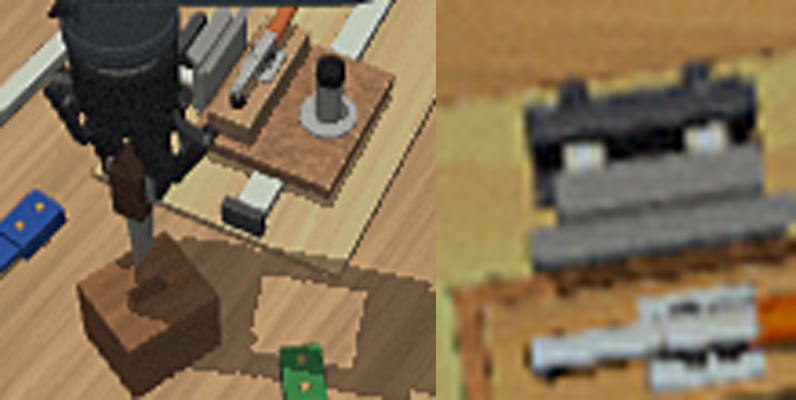

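Blade is held upright (crop 140,230), tip ≈ (0.466,0.326,0.139) by both networks and kinematics; the gap in the top view lies at about pixel (258,161).

Request:
{"fn": "send_rows", "kwargs": {"series": [[[0,0,0],[15,-34,0],1],[[0,0,0],[35,-80,0],1],[[0,0,0],[55,-126,0],1],[[0,0,0],[75,-172,0],1],[[0,0,0],[93,-212,0],1],[[0,0,0],[103,-236,0],1],[[0,0,0],[107,-244,0],1],[[0,0,0],[107,-244,0],1],[[0,0,0],[107,-244,-15],1],[[0,0,0],[107,-244,-25],1]]}}

```text
time_s: 14.1
eef_pos: [0.5728, 0.0819, 0.2057]
eef_rot: [-0.001, 0.653, 0.757, -0.0]
wrist_force: [-0.5, 0.6, -1.2]
opening: 0.295
grasp_force: 58.9
```

Run:
```python
from h import *
o=telemetry.get_obs(); print(o['time_s'],o['eef_pos'],o['wrist_force'],o['torque'])
c=look('side','in_side.png')
for t in ('blade_tip','carrier_lip','fence_lip'):
    for d in spotter.landmark_of(t,'side')[:4]: print(t,d)
look('top','in_top.png')
for t in ('blade_tip','carrier_lip','fence_lip'):
    for d in spotter.landmark_of(t,'top')[:4]: print(t,d)
cv2.imwrite('pics/in.png',np.hstack([cv2.resize(cv2.imread('pics/in_side.png')[140:215,210:290],(400,375),interpolation=cv2.INTER_CUBIC),cv2.resize(cv2.imread('pics/in_top.png')[130:205,215:295],(400,375),interpolation=cv2.INTER_CUBIC)]))
```

```text
14.1 [0.57275694 0.08192242 0.20566259] [-0.49055303  0.5540688  -1.21544217] [-0.02940229 -0.00905754  0.04774209]
blade_tip {'xyz': [0.2658, 0.3668, 0.0137], 'conf': 0.84}
blade_tip {'xyz': [0.6286, 0.4045, 0.0112], 'conf': 0.78}
blade_tip {'xyz': [0.5722, 0.0856, 0.1124], 'conf': 0.71}
carrier_lip {'xyz': [0.5719, 0.0785, 0.0972], 'conf': 0.69}
fence_lip {'xyz': [0.5762, 0.0823, 0.095], 'conf': 0.57}
blade_tip {'xyz': [0.2657, 0.3647, 0.0146], 'conf': 0.9}
blade_tip {'xyz': [0.3752, 0.5309, 0.0145], 'conf': 0.87}
blade_tip {'xyz': [0.632, 0.4031, 0.0124], 'conf': 0.76}
blade_tip {'xyz': [0.5717, 0.0848, 0.1122], 'conf': 0.37}
carrier_lip {'xyz': [0.5706, 0.0778, 0.0926], 'conf': 0.6}
fence_lip {'xyz': [0.5779, 0.0793, 0.0915], 'conf': 0.46}
```

View pics/in.png

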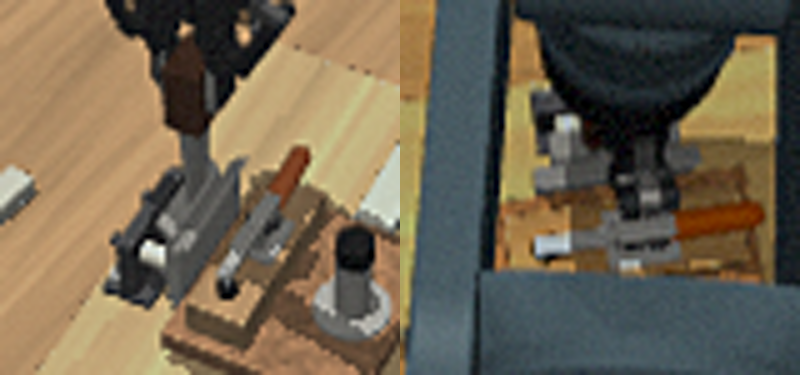

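The blade tip is above the gap (left half 195,165), between the two flared lips. I'll descend in small steps and watch the force.

Request:
{"fn": "send_rows", "kwargs": {"series": [[[0,0,0],[1,0,-5],1],[[0,0,0],[1,0,-10],1],[[0,0,0],[1,-1,-14],1],[[0,0,0],[1,-1,-14],1]]}}

```text
time_s: 15.0
eef_pos: [0.5744, 0.0797, 0.1926]
eef_rot: [-0.0, 0.654, 0.757, -0.0]
wrist_force: [-0.1, -0.8, -1.4]
opening: 0.294
grasp_force: 58.9
```

Request:
{"fn": "send_rows", "kwargs": {"series": [[[0,0,0],[0,0,-3],1],[[0,0,0],[0,0,-6],1],[[0,0,0],[0,0,-6],1]]}}

```text
time_s: 15.38
eef_pos: [0.5745, 0.0798, 0.1872]
eef_rot: [-0.0, 0.654, 0.757, -0.0]
wrist_force: [-0.3, 0.3, -1.0]
opening: 0.297
grasp_force: 59.2
```

Request:
{"fn": "send_rows", "kwargs": {"series": [[[0,0,0],[0,0,-3],1],[[0,0,0],[0,0,-6],1],[[0,0,0],[0,0,-6],1]]}}

```text
time_s: 15.75
eef_pos: [0.5743, 0.0798, 0.1805]
eef_rot: [-0.001, 0.654, 0.757, -0.0]
wrist_force: [-1.6, 0.0, -2.0]
opening: 0.295
grasp_force: 59.0
```

Request:
{"fn": "send_rows", "kwargs": {"series": [[[0,0,0],[0,0,-2],1],[[0,0,0],[0,0,-5],1],[[0,0,0],[0,0,-5],1]]}}

```text
time_s: 16.12
eef_pos: [0.5744, 0.0798, 0.176]
eef_rot: [-0.0, 0.654, 0.757, -0.0]
wrist_force: [-4.9, -0.8, 1.4]
opening: 0.297
grasp_force: 59.4
```

Request:
{"fn": "send_rows", "kwargs": {"series": [[[0,0,0],[-1,0,0],1],[[0,0,0],[-1,0,0],1],[[0,0,0],[-1,0,0],1]]}}

```text
time_s: 16.5
eef_pos: [0.574, 0.0798, 0.1761]
eef_rot: [0.0, 0.654, 0.757, 0.0]
wrist_force: [-1.5, 0.4, -2.7]
opening: 0.295
grasp_force: 59.0
```

Request:
{"fn": "send_rows", "kwargs": {"series": [[[0,0,0],[-1,0,0],1],[[0,0,0],[-1,0,0],1],[[0,0,0],[-1,0,0],1]]}}

```text
time_s: 16.88
eef_pos: [0.5735, 0.0798, 0.1764]
eef_rot: [0.001, 0.654, 0.757, 0.001]
wrist_force: [3.2, -0.4, -5.1]
opening: 0.295
grasp_force: 59.2
```

Request:
{"fn": "send_rows", "kwargs": {"series": [[[0,0,0],[-1,0,0],1],[[0,0,0],[-1,0,0],1],[[0,0,0],[-1,0,0],1]]}}

```text
time_s: 17.25
eef_pos: [0.5731, 0.0799, 0.1769]
eef_rot: [0.001, 0.654, 0.757, 0.001]
wrist_force: [5.8, 0.5, -5.4]
opening: 0.296
grasp_force: 59.4
```

Request:
{"fn": "send_rows", "kwargs": {"series": [[[0,0,0],[1.6,0,0],1],[[0,0,0],[1.6,0,-3],1],[[0,0,0],[1.6,0,-5],1],[[0,0,0],[1.6,0,-5],1]]}}

```text
time_s: 17.75
eef_pos: [0.5739, 0.0798, 0.1727]
eef_rot: [0.001, 0.654, 0.757, 0.0]
wrist_force: [-0.2, 0.3, 4.2]
opening: 0.296
grasp_force: 61.0
```

Request:
{"fn": "send_rows", "kwargs": {"series": [[[0,0,0],[0,0,-2],1],[[0,0,0],[0,0,-3],1],[[0,0,0],[0,0,-3],1]]}}

```text
time_s: 18.12
eef_pos: [0.574, 0.0798, 0.1702]
eef_rot: [0.001, 0.654, 0.757, 0.001]
wrist_force: [-0.6, -0.0, 6.5]
opening: 0.296
grasp_force: 61.4
```

Request:
{"fn": "send_rows", "kwargs": {"series": [[[0,0,0],[0,0,-2],1],[[0,0,0],[0,0,-4],1],[[0,0,0],[0,0,-4],1],[[0,0,0],[0,0,-4],1]]}}

```text
time_s: 18.62
eef_pos: [0.5742, 0.0798, 0.1662]
eef_rot: [0.001, 0.654, 0.757, 0.001]
wrist_force: [-0.7, -0.5, 7.5]
opening: 0.298
grasp_force: 61.3
```

Run:
```python
from h import *
o=telemetry.get_obs(); print(o['time_s'],o['eef_pos'],o['wrist_force'],o['torque'])
for n in ('side','top'):
  look(n,'fin_%s.png'%n)
  for t in ('blade_tip','blade','carrier_lip','fence_lip','post_top'):
    for d in spotter.landmark_of(t,n)[:4]:
        if d['xyz'][1]<.2: print(n,t,d)
cv2.imwrite('pics/fin.png',cv2.resize(cv2.imread('pics/fin_side.png')[140:215,210:290],(640,600),interpolation=cv2.INTER_CUBIC))
```

```text
18.625 [0.57417727 0.07977694 0.1662481 ] [-0.70988856 -0.5097997   7.4759759 ] [0.02015152 0.05788132 0.00582525]
side blade_tip {'xyz': [0.5746, 0.0831, 0.0737], 'conf': 0.73}
side blade {'xyz': [0.5738, 0.0802, 0.0752], 'conf': 0.59}
side carrier_lip {'xyz': [0.5739, 0.0807, 0.1001], 'conf': 0.89}
side fence_lip {'xyz': [0.575, 0.0857, 0.0952], 'conf': 0.42}
side post_top {'xyz': [0.4578, 0.0582, 0.1237], 'conf': 0.56}
top blade_tip {'xyz': [0.5769, 0.0753, 0.0914], 'conf': 0.32}
top blade {'xyz': [0.5015, 0.0207, -0.0014], 'conf': 0.28}
top carrier_lip {'xyz': [0.572, 0.0808, 0.0891], 'conf': 0.82}
top fence_lip {'xyz': [0.5763, 0.0799, 0.0923], 'conf': 0.48}
```

View pics/fin.png

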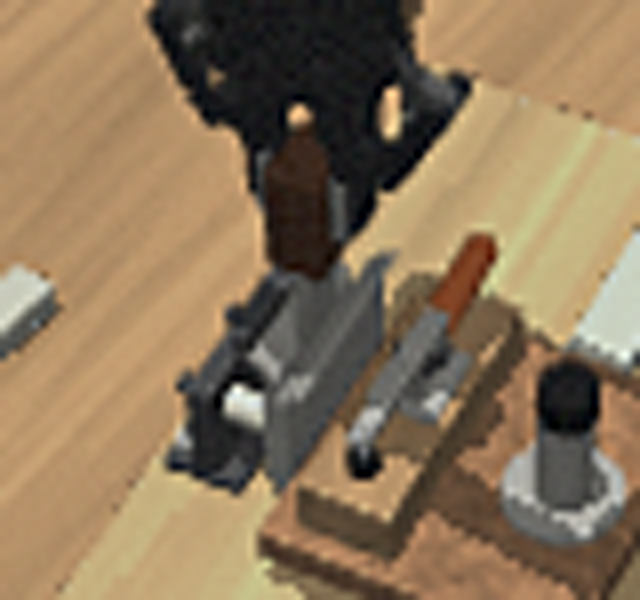

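The blade stands upright in the gap (crop 300,280). The tip is about 21 mm below the edges, the lateral force is balanced and there is 7.5 N of vertical drag. I'll settle, check and hand in.

Request:
{"fn": "send_rows", "kwargs": {"series": [[[0,0,0],[0,0,0],1],[[0,0,0],[0,0,0],1],[[0,0,0],[0,0,0],1],[[0,0,0],[0,0,0],1],[[0,0,0],[0,0,0],1],[[0,0,0],[0,0,0],1]]}}

```text
time_s: 19.98
eef_pos: [0.5742, 0.0798, 0.1663]
eef_rot: [0.001, 0.654, 0.757, 0.001]
wrist_force: [-0.8, 0.5, 8.4]
opening: 0.296
grasp_force: 61.3
```

Run:
```python
from h import *
o=telemetry.get_obs(); print(o['time_s'],o['eef_pos'],o['wrist_force'],o['grasp_force'],abs(o['dq']).max())
if 4<o['wrist_force'][2]<14 and abs(o['wrist_force'][0])<3 and o['grasp_force']>20: print(ctrl.hand_in())
```

```text
19.975 [0.57418176 0.07976348 0.16625615] [-0.78258786  0.51537176  8.36811249] 61.325443983078 0.0019749721106566177
the job is handed in; nothing more can be done
None
```

I handed the job in at about 20 s with the carrier in the station notch and the blade still gripped. By my estimates it is upright, about 21 mm deep and dragging on both plates, with the fence pushed back under 1 mm; the hand-in returned no verdict.

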